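# Key and fit the hub on the section-polisher drive

### The job

Put the loose steel key flat into the slot in the shoulder of the polisher's drive spindle so that it lies fully home, and let go of it. Then slide the hub down over the spindle, boss up, and turn it with light pressure, never forcing it (stay below about 20 N), until the hidden keyway in its underside drops over the key and the hub sits fully down on the shoulder; leave it there and do not disturb the cup, the small round section mount or the glass dish.

Things in the scene. Friction and masses are not known exactly. Their poses are not given: they have to be found in the camera images.
- shoulder (a point): Centre of the flat top of the drive unit's round steel shoulder (100 mm across, 50 mm above the bench, on a fixed grey housing 136 x 136 x 33 mm). It lies on the spindle axis; z up, the key slot is on the -x side. The spindle is 18 mm across and stands 38 mm above the shoulder, its last 8 mm tapering to 8 mm across. It is locked and cannot turn.
- slot (a point): Centre of the floor of the key slot, 30 mm from the spindle axis, 10 mm below the shoulder top. The slot is a closed pocket 25.4 mm long along x (radial), 11.4 mm wide along y and 10 mm deep. z up. The key has a little play in it and can turn a few degrees with the hub.
- key_center (a point): Centre of the loose dark steel key, a bar 24 mm long (x) by 10 mm wide (y) by 20 mm high (z), lying on the bench upright on its 24 x 10 mm face. In the slot it stands 10 mm proud of the shoulder, and the floor of the slot is 10 mm below this point. Its two ends are alike.
- hub_center (a point): Point on the axis of the loose aluminium hub, half-way up, 20 mm above its underside. The hub is 40 mm high, about 0.45 kg, and lies on the bench boss up (z up): a rim 100 mm across and 16 mm high, above it a plain round boss 50 mm across and 24 mm high, by which it is gripped. A bore 19.8 mm across goes through. The lug on its rim is on the -x side.
- hub_lug (a point): Centre of the small lug (14 mm wide, 10 mm high) that sticks out 12 mm from the hub's rim, 55 mm from the hub's axis, 9 mm above the hub's underside. Seen from above, the keyway lies somewhere between 10 and 90 degrees anticlockwise from it.
- hub_under (a point): Centre of the hub's underside. One radial keyway, 12.4 mm wide and 12 mm deep, runs there from bore to rim in a steel ring clamped at an angle not measured and not seen from above: 10 to 90 degrees anticlockwise (from above) of the lug. Off the key the underside rides on the key's top, 10 mm above the shoulder; with the keyway over the key (to about 2 degrees) the hub goes down those 10 mm.
- section_5: Bystander: small black round section mount, 30 mm across, 14 mm high; origin at the centre of its underside.
- steel_cup: Bystander: open steel cup, 58 mm across, 58 mm high; origin at the centre of its underside.
- petri_dish: Bystander: small open glass dish, 60 mm across, 13 mm high; origin at the centre of its underside.

How it is judged (in metres and radians):
On the way, in this order (a step that is already met when the one before it is completed fails the run):
1. the key lies home in the slot and is released (z of key_center in the frame of slot below 0.0125 m and horizontal distance between key_center and slot below 0.004 m and angle between the x axis of key_center and the x axis of slot, either way round below 0.2 rad and angle between key_center's own z axis and vertical below 0.12 rad and contact force between the fingers and key below 0.1 N), for 0.2 s.
2. the hub is on the spindle, down over the key on the shoulder (z of hub_center in the frame of shoulder below 0.0225 m and horizontal distance between hub_center and shoulder below 0.004 m and angle between hub_center's own z axis and vertical below 0.08 rad), for 0.2 s.
At the end, for the whole second after the job is handed in: The key lies in the slot (within 4 mm sideways, its underside within 2.5 mm of the slot floor) and the hub, boss up, stands on the spindle (axis within 4 mm, tilt under 0.08 rad) with its underside within 2.5 mm of the shoulder, at rest (all of step 2 and z of key_center in the frame of slot below 0.0125 m and horizontal distance between key_center and slot below 0.004 m and linear speed of hub below 0.02 m/s); the robot touches nothing.
It fails at once if the hub is forced down on the key with more than 30 N, or slammed on the drive unit with more than 150 N (contact force between hub and key above 30 N or contact force between hub and drive_unit above 150 N).
It fails at once if the key is forced against the drive unit with more than 40 N (contact force between key and drive_unit above 40 N).
It fails at once if a bystander is moved by more than 20 mm (distance of any of section_5, steel_cup, petri_dish from where it was at the start of the episode above 0.02 m).
It also fails if it takes over 72 s, if anything falls off the work surface, if the arm or the gripper's body presses on something with over 40 N, if the wrist force passes 120 N, or if a joint passes its speed limit or range.

### The arm

A 6-joint arm with a two-finger parallel gripper is mounted at the origin on a cart in front of the work surface, level with it; the furniture and walls round the work are solid. World frame = base frame: x ahead of the robot, y to its left, z up, the work surface at z = 0. Lengths are in m, angles in degrees, forces in N, time in s.
With the tool pointing down it reaches from about 0.325 to 0.775 m from the base axis. Payload 5.5 kg.
Tool frame: the origin (TCP) lies at the very end of the fingers, on their centre line; the grasp point (between the pads) lies 19 mm behind it; z points along the fingers, y is the line along which they close (so a half turn about z gives the same grasp; the last joint's range is limited). The gripper opens to 85 mm and grips with 20 to 120 N. Pads are 22 mm wide; open, the fingers measure 114 mm over their backs; the gripper's body (76 mm by 85 mm) begins 54 mm behind the grasp point. The pads swing forward as they close: fully open they stand 13 mm farther back than shut.
Start: joints at [-79.28, 5.22, 70.514, -0, 104.267, -3.249], TCP at [0.145, -0.582, 0.231] pointing down, gripper open.
Joint ranges: [-164.24, 164.24], [-49.07, 125.15], [9.68, 141.18], [-86.29, 266.29], [3.28, 154.24], [-151.56, 151.56]. Speed limits (degrees/s): [147.25, 147.25, 172.46, 180, 180, 180].

### API

Orientations are given as [roll, pitch, yaw] about the fixed x, y, z axes, in that order (R = Rz(yaw) Ry(pitch) Rx(roll)).
In Python, from cell import bot, viewer, order gives the robot as it stands.
- The arm moves only by the shell command python3 -m crank 'ROWS' [FORCE]. ROWS is JSON, a list of rows, each an object with "fingers": the gripper's target within -1 to 1 (fully open at 1, half-way at 0, shut at -1); "offset": the shift along the tool's x, y, z scaled (see below), a list of three; "turn": the turn, a rotation vector about the tool's x, y, z scaled (see below), a list of three. A call has 1 to 10 rows; each row is the pose to reach, as a shift and turn from the pose commanded when the call began, along the tool's axes at that moment; what a row does not reach only later rows make up. The controller multiplies each number of a shift by 1 m and each number of a turn by 120 degrees. A row lasts 1/12 s, in which the tool goes at most 41.7 mm and 7.16 degrees, less where a joint would pass 70% of its speed; a pose out of reach is approached as far as the arm can. A call with a number of a shift or a turn outside -1 to 1 is refused whole. A call with a gripper value outside its range is refused whole. The fingers move at their own pace and stop on an object; FORCE is the grip in N (left out, the last holds). Time passes only in rows, so rows that repeat a pose let the fingers close. It gives the time, the measured TCP pose, the force, the opening and the grip force at its end, in the units of the state.
- bot.sense(): the state, without advancing time (a new reading comes with each control period).
- viewer.read_camera(name): name is "scene" or "side" or "wrist"; returns a dict with "img" (400x640x3 uint8, red, green, blue), "K" (3x3 intrinsics, pixels), "pose" (4x4, takes a point from camera to world coordinates); the wrist camera has in their place "mount" (4x4, takes a point from camera to tool coordinates, whose origin is the TCP and whose axes are the flange's). Camera axes: x right, y down, z forward; pixel columns grow to the right and rows downward; lengths in m; the calibration is good to about 2 mm. A picture is of the moment at which its call begins: read the wrist's pose just before it. There is no depth.
- order.job_done(): hands the job in; it is judged then, once.
The state is a dict: "t": time; "joint_positions": joint angles; "joint_vel": joint speeds; "joint_efforts": joint torques, N m; "tcp_pos": TCP position; "eef_rot": TCP orientation; "contact_force": force on the tool from outside, world axes, zero at the start; "torque": the same for the moment, N m; "grip_width": finger opening in m; "grasp_force": force on a finger pad.
Only numpy, scipy, OpenCV 4.12 (cv2) and the standard library are available. Lean on these libraries where they do the work, as an engineer would, in place of code of your own. Each camera call takes 0.05 s, during which the arm holds its last target. There are 200 camera calls.

## Working session

There is one attempt and no reset: what is moved stays moved. The work goes in short steps, Python scripts to look and compute and a shell command to move; the robot and the scene stay as the last step left them, time stands still between calls to the robot, and variables do not carry over. Pictures are saved under pics/ and viewed, at most 10 in all, crops included, and the job is handed in when it is done.

```bash
mkdir -p pics; ls; python3 - <<'E'
from cell import bot, viewer
import cv2,numpy as np
s=bot.sense(); print({k:np.round(v,3).tolist() for k,v in s.items()})
for n in ("scene","side","wrist"):
    c=viewer.read_camera(n); cv2.imwrite(f"pics/{n}0.png",c["img"][:,:,::-1])
    print(n,np.round(c["K"],1).tolist(),np.round(c.get("pose",c.get("mount")),4).tolist())
E
```

```text
pics
{'t': 0.0, 'joint_positions': [-79.28, 5.263, 70.584, 0.0, 104.265, -3.25], 'joint_vel': [-0.043, -0.108, 0.052, -0.059, -0.012, 0.047], 'joint_efforts': [0.001, -45.873, -41.802, 0.0, 0.011, -0.0], 'tcp_pos': [0.145, -0.582, 0.23], 'eef_rot': [-179.888, -0.007, 13.97], 'contact_force': [0.703, -0.072, 0.458], 'torque': [0.044, 0.039, -0.003], 'grasp_force': 0.0, 'grip_width': 0.086}
scene [[361.8, 0.0, 322.2], [0.0, 361.8, 203.1], [0.0, 0.0, 1.0]] [[-0.6842, -0.566, 0.4599, 0.0963], [-0.7292, 0.5389, -0.4216, 0.371], [-0.0092, -0.6238, -0.7815, 0.7611], [0.0, 0.0, 0.0, 1.0]]
side [[406.3, 0.0, 317.5], [0.0, 406.3, 192.0], [0.0, 0.0, 1.0]] [[0.7193, 0.6103, -0.332, 0.8458], [0.6946, -0.6226, 0.3605, -0.344], [0.0133, -0.4899, -0.8717, 0.9369], [0.0, 0.0, 0.0, 1.0]]
wrist [[329.1, 0.0, 319.1], [0.0, 329.1, 196.9], [0.0, 0.0, 1.0]] [[-0.0002, -0.9504, -0.3112, 0.0795], [1.0, -0.0002, 0.0001, 0.0009], [-0.0002, -0.3112, 0.9504, -0.1432], [0.0, 0.0, 0.0, 1.0]]
```

View pics/scene0.png

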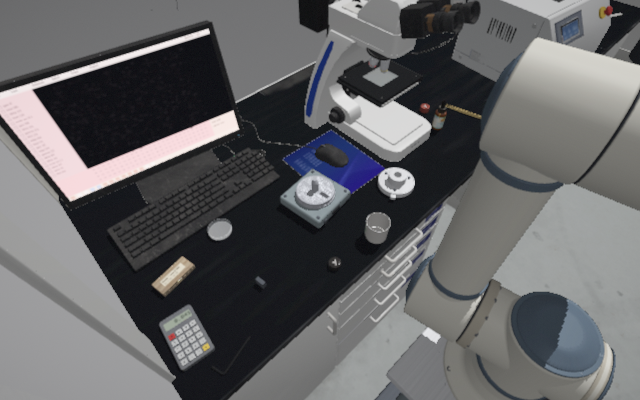

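View pics/side0.png

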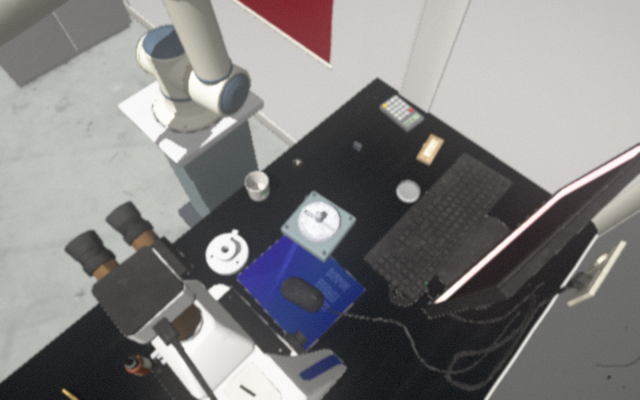

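Scene view: drive unit at about (316,190), hub (397,180), key (260,283), cup (377,228), mount (335,263), dish (220,230). The side view agrees: drive (319,222), hub (228,254), key (357,146).

```bash
cat > h.py <<'E'
from cell import bot, viewer
import cv2,numpy as np
from scipy.spatial.transform import Rotation as R
def tool():
    s=bot.sense(); T=np.eye(4); T[:3,:3]=R.from_euler('xyz',s['eef_rot'],degrees=True).as_matrix(); T[:3,3]=s['tcp_pos']; return T
def cam(n,save=None):
    T=tool(); c=viewer.read_camera(n)
    P=c["pose"] if "pose" in c else T@np.array(c["mount"])
    if save: cv2.imwrite(save,c["img"][:,:,::-1])
    return c["img"],np.array(c["K"]),np.array(P)
def ray(K,P,u,v,z):
    d=P[:3,:3]@np.linalg.solve(K,[u,v,1]); return P[:3,3]+d*(z-P[2,3])/d[2]
def proj(K,P,X):
    p=K@(P[:3,:3].T@(np.asarray(X,float)-P[:3,3])); return p[:2]/p[2]
def delta(pos,yaw):
    "shift (tool axes, m) and turn/120 to reach pos with tool down, given yaw"
    T=tool(); G=R.from_euler('xyz',[180,0,yaw],degrees=True)
    r=(R.from_matrix(T[:3,:3]).inv()*G).as_rotvec(degrees=True)/120
    print('offset',np.round(T[:3,:3].T@(np.array(pos)-T[:3,3]),4).tolist(),'turn',np.round(r,4).tolist())
E
python3 - <<'E'
from h import *
pts=dict(scene=dict(sh=(316,189,.05),hub=(397,174,.04),lug=(392,198,.009),key=(260,283,.01),cup=(377,238,0),mount=(335,263,.007),dish=(220,230,.006)),
 side=dict(sh=(320,221,.05),hub=(229,251,.04),lug=(236,235,.009),key=(357,146,.01),cup=(258,196,0),mount=(297,161,.007),dish=(408,191,.006)))
ims=[]
for n in pts:
    I,K,P=cam(n)
    for k,(u,v,z) in pts[n].items(): print(n,k,np.round(ray(K,P,u,v,z),3))
    y,x=(160,200) if n=="scene" else (130,200)
    ims.append(cv2.resize(I[y:y+140,x:x+230],None,fx=3.4,fy=2.1 if 0 else 3.4)[:, :,::-1])
cv2.imwrite("pics/z1.png",cv2.resize(np.vstack(ims),(493,600)))
E
```

```text
scene sh [ 0.56  -0.033  0.05 ]
scene hub [ 0.454 -0.235  0.04 ]
scene lug [ 0.422 -0.182  0.009]
scene key [0.467 0.226 0.01 ]
scene cup [ 0.369 -0.062  0.   ]
scene mount [0.388 0.066 0.007]
scene dish [0.655 0.21  0.006]
side sh [ 0.568 -0.031  0.05 ]
side hub [ 0.466 -0.231  0.04 ]
side lug [ 0.433 -0.189  0.009]
side key [0.469 0.223 0.01 ]
side cup [ 0.386 -0.075  0.   ]
side mount [0.384 0.071 0.007]
side dish [0.66  0.21  0.006]
```

View pics/z1.png

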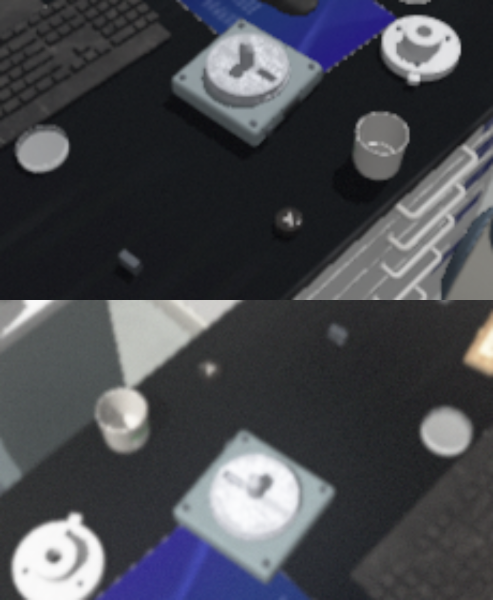

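```bash
python3 - <<'E'
from h import *
A=cam("scene");B=cam("side")
pm=lambda c:c[1]@np.linalg.inv(c[2])[:3]
for a,b in (((440,20),(100,255)),((425,20),(85,265)),((462,10),(125,220)),((485,40),(60,220))):
    X=cv2.triangulatePoints(pm(A),pm(B),np.float64(a),np.float64(b)); print((X[:3]/X[3]).ravel().round(3))
delta((.545,-.02,.26),14);delta((.46,.225,.18),14); delta((.34,-.2,.26),14)
E
```

```text
[ 0.506 -0.397  0.389]
[ 0.524 -0.408  0.39 ]
[ 0.476 -0.356  0.421]
[ 0.403 -0.413  0.375]
offset [0.524, -0.449, -0.0288] turn [-0.0002, -0.0, -0.0002]
offset [0.5007, -0.7072, 0.0513] turn [-0.0002, -0.0, -0.0002]
offset [0.2817, -0.3238, -0.0288] turn [-0.0002, -0.0, -0.0002]
```

Slot is visible in the crop at about (266,74), on the robot side of the spindle at crop (243,65). Heading over to the drive unit for a wrist view.

```bash
python3 -m crank '[{"fingers":1,"offset":[0.28,-0.324,-0.03],"turn":[0,0,0]},{"fingers":1,"offset":[0.28,-0.324,-0.03],"turn":[0,0,0]},{"fingers":1,"offset":[0.28,-0.324,-0.03],"turn":[0,0,0]},{"fingers":1,"offset":[0.28,-0.324,-0.03],"turn":[0,0,0]},{"fingers":1,"offset":[0.28,-0.324,-0.03],"turn":[0,0,0]},{"fingers":1,"offset":[0.28,-0.324,-0.03],"turn":[0,0,0]},{"fingers":1,"offset":[0.28,-0.324,-0.03],"turn":[0,0,0]},{"fingers":1,"offset":[0.28,-0.324,-0.03],"turn":[0,0,0]},{"fingers":1,"offset":[0.28,-0.324,-0.03],"turn":[0,0,0]},{"fingers":1,"offset":[0.28,-0.324,-0.03],"turn":[0,0,0]}]' 60; python3 -c "
from h import *
delta((.53,-.02,.26),14)"
```

```text
t: 1.18
tcp_pos: [0.3329, -0.2096, 0.2609]
eef_rot: [179.9, -0.0, 13.9]
contact_force: [1.4, -0.1, -0.7]
grip_width: 0.0853
grasp_force: 0.0
offset [0.2369, -0.1366, 0.0009] turn [0.0005, -0.0004, -0.0006]
```

```bash
python3 -m crank '[{"fingers":1,"offset":[0.237,-0.137,0],"turn":[0,0,0]},{"fingers":1,"offset":[0.237,-0.137,0],"turn":[0,0,0]},{"fingers":1,"offset":[0.237,-0.137,0],"turn":[0,0,0]},{"fingers":1,"offset":[0.237,-0.137,0],"turn":[0,0,0]},{"fingers":1,"offset":[0.237,-0.137,0],"turn":[0,0,0]},{"fingers":1,"offset":[0.237,-0.137,0],"turn":[0,0,0]},{"fingers":1,"offset":[0.237,-0.137,0],"turn":[0,0,0]},{"fingers":1,"offset":[0.237,-0.137,0],"turn":[0,0,0]},{"fingers":1,"offset":[0.237,-0.137,0],"turn":[0,0,0]}]'; python3 -c "
from h import *
cam('wrist','pics/w1.png')
delta((.46,.22,.16),14)"
```

```text
t: 1.93
tcp_pos: [0.53, -0.0203, 0.2596]
eef_rot: [-180.0, 0.1, 14.1]
contact_force: [-0.1, 0.5, -0.8]
grip_width: 0.0853
grasp_force: 0.0
offset [-0.0089, -0.2508, 0.1001] turn [0.0, 0.0005, 0.0002]
```

View pics/w1.png

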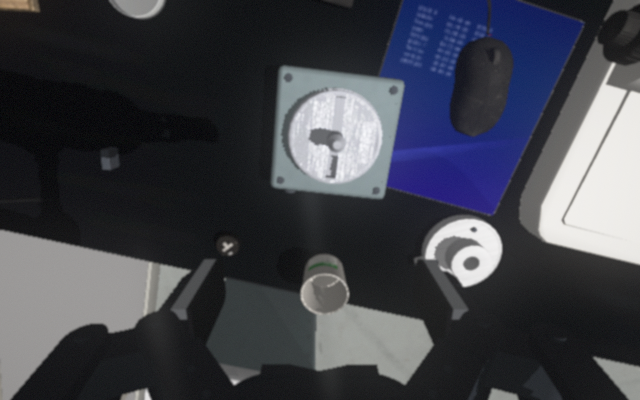

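Wrist view: shoulder disc centred about (336,136), slot (332,165), spindle tip (338,143), key (110,158), hub (462,250). Now refining by image fits.

```bash
cat > m.py <<'E'
from h import *
T0=tool()
I,K,P=cam('wrist')
g=cv2.cvtColor(I,cv2.COLOR_RGB2GRAY); hsv=cv2.cvtColor(I,cv2.COLOR_RGB2HSV)
roi=np.zeros_like(g); cv2.circle(roi,(336,136),54,255,-1)
m=((g>150)&(hsv[...,1]<25)&(roi>0)).astype(np.uint8)
cs=cv2.findContours(m,0,2)[0]; c=max(cs,key=cv2.contourArea); h=cv2.convexHull(c)
W=np.array([ray(K,P,*p[0],.05)[:2] for p in h],np.float32)
(cx,cy),r=cv2.minEnclosingCircle(W); A=np.c_[2*W,np.ones(len(W))]; s=np.linalg.lstsq(A,(W**2).sum(1),rcond=None)[0]
print('shoulder fit',s[:2],np.sqrt(s[2]+s[0]**2+s[1]**2),'enc',cx,cy,r)
hm=cv2.fillPoly(np.zeros_like(g),[h],255)
d=((g<80)&(hm>0)).astype(np.uint8); n,l,st,ce=cv2.connectedComponentsWithStats(d)
for i in range(1,n):
    if st[i,4]>15: print('dark',st[i].tolist(),ce[i].round(1),ray(K,P,*ce[i],.05).round(4), cv2.minAreaRect(np.array([ray(K,P,x,y,.05)[:2]*1000 for y,x in zip(*np.where(l==i))],np.float32)))
cr=g[135:185,85:140]; 
z=lambda im,f:cv2.resize(im,None,fx=f,fy=f,interpolation=cv2.INTER_CUBIC)
cv2.imwrite('pics/w2.png',np.hstack([z(I[140:190,85:140,::-1],7)[:350],z(I[90:190,280:400,::-1],3.5)]))
E
python3 m.py
```

```text
shoulder fit [ 0.56334922 -0.03197981] 0.05131108707612517 enc 0.5648107528686523 -0.03343725949525833 0.05429655313491821
```

View pics/w2.png

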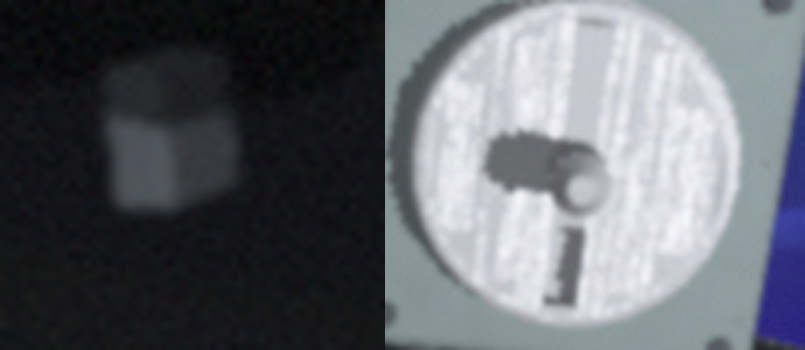

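Left crop shows the key with three shaded faces (too coarse to orient); right crop shows the slot as a dark bar below the spindle, image-vertical and slightly tilted. Going over the key for a closer look.

```bash
python3 -m crank '[{"fingers":1,"offset":[-0.009,-0.251,0.1],"turn":[0,0,0]},{"fingers":1,"offset":[-0.009,-0.251,0.1],"turn":[0,0,0]},{"fingers":1,"offset":[-0.009,-0.251,0.1],"turn":[0,0,0]},{"fingers":1,"offset":[-0.009,-0.251,0.1],"turn":[0,0,0]},{"fingers":1,"offset":[-0.009,-0.251,0.1],"turn":[0,0,0]},{"fingers":1,"offset":[-0.009,-0.251,0.1],"turn":[0,0,0]},{"fingers":1,"offset":[-0.009,-0.251,0.1],"turn":[0,0,0]},{"fingers":1,"offset":[-0.009,-0.251,0.1],"turn":[0,0,0]},{"fingers":1,"offset":[-0.009,-0.251,0.1],"turn":[0,0,0]}]'; python3 - <<'E'
from h import *
I,K,P=cam('wrist')
u,v=proj(K,P,(.468,.225,.01)).astype(int); print(u,v)
np.savez('key.npz',I=I,K=K,P=P)
c=cv2.convertScaleAbs(I[max(v-60,0):v+60,u-75:u+75],alpha=2)
cv2.imwrite('pics/k1.png',cv2.resize(c,None,fx=5,fy=5,interpolation=cv2.INTER_CUBIC)[:,:,::-1])
E
```

```text
t: 2.78
tcp_pos: [0.4597, 0.2195, 0.1604]
eef_rot: [180.0, 0.0, 14.0]
contact_force: [-0.1, -0.4, 1.2]
grip_width: 0.0855
grasp_force: 0.0
314 169
```

View pics/k1.png

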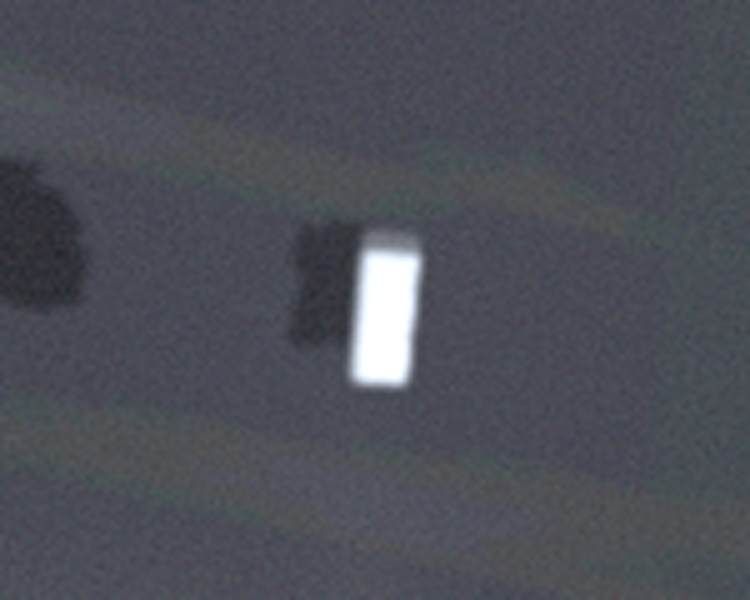

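Key top is a clear white rectangle at crop (386,317), long side nearly image-vertical with a slight tilt. Measuring it.

```bash
python3 - <<'E'
from h import *
d=np.load('key.npz'); I,K,P=d['I'],d['K'],d['P']; g=cv2.cvtColor(I,cv2.COLOR_RGB2GRAY)
o=(239,109); c=g[109:229,239:389]; c=cv2.resize(c,None,fx=4,fy=4,interpolation=cv2.INTER_CUBIC)
m=(c>85).astype(np.uint8); ct=max(cv2.findContours(m,0,1)[0],key=cv2.contourArea)
W=np.array([ray(K,P,o[0]+(p[0][0]+.5)/4-.5,o[1]+(p[0][1]+.5)/4-.5,.02)[:2]*1000 for p in ct],np.float32)
r=cv2.minAreaRect(W); print(r); b=cv2.boxPoints(r); e=[b[1]-b[0],b[2]-b[1]]; L=max(e,key=np.linalg.norm); yaw=np.degrees(np.arctan2(L[1],L[0])); yaw=(yaw+90)%180-90
x,y=np.array(r[0])/1000; print('key',x,y,'yaw',yaw)
delta((x,y,.04),yaw); delta((x,y,.012),yaw)
E
```

```text
((468.61419677734375, 223.81494140625), (24.45059585571289, 10.283952713012695), 8.614242553710938)
key 0.46861419677734373 0.22381494140625 yaw 8.614235
offset [0.0089, -0.0028, 0.1212] turn [0.0003, -0.0006, 0.0442]
offset [0.0089, -0.0029, 0.1492] turn [0.0003, -0.0006, 0.0442]
```

```bash
python3 -m crank '[{"fingers":0,"offset":[0.009,-0.003,0.035],"turn":[0,0,0.044]},{"fingers":0,"offset":[0.009,-0.003,0.07],"turn":[0,0,0.044]},{"fingers":0,"offset":[0.009,-0.003,0.105],"turn":[0,0,0.044]},{"fingers":0,"offset":[0.009,-0.003,0.13],"turn":[0,0,0.044]},{"fingers":0,"offset":[0.009,-0.003,0.149],"turn":[0,0,0.044]},{"fingers":0,"offset":[0.009,-0.003,0.149],"turn":[0,0,0.044]},{"fingers":0,"offset":[0.009,-0.003,0.149],"turn":[0,0,0.044]}]'; python3 -c "
from h import *
delta((.46861,.22381,.012),8.61)"
```

```text
t: 3.42
tcp_pos: [0.4687, 0.2235, 0.0116]
eef_rot: [180.0, 0.0, 8.5]
contact_force: [1.1, -0.3, 0.8]
grip_width: 0.0427
grasp_force: 0.0
offset [-0.0, -0.0003, -0.0004] turn [0.0002, 0.0003, -0.0005]
```

```bash
python3 -m crank '[{"fingers":-1,"offset":[0,0,0],"turn":[0,0,0]},{"fingers":-1,"offset":[0,0,0],"turn":[0,0,0]},{"fingers":-1,"offset":[0,0,0],"turn":[0,0,0]},{"fingers":-1,"offset":[0,0,0],"turn":[0,0,0]},{"fingers":-1,"offset":[0,0,0],"turn":[0,0,0]},{"fingers":-1,"offset":[0,0,0],"turn":[0,0,0]},{"fingers":-1,"offset":[0,0,0],"turn":[0,0,0]}]' 30; python3 -m crank '[{"fingers":-1,"offset":[0,0,-0.03],"turn":[0,0,0]},{"fingers":-1,"offset":[0,0,-0.06],"turn":[0,0,0]},{"fingers":-1,"offset":[0,0,-0.1],"turn":[0,0,0]},{"fingers":-1,"offset":[0,0,-0.14],"turn":[0,0,0]},{"fingers":-1,"offset":[0,0,-0.148],"turn":[0,0,0]},{"fingers":-1,"offset":[0,0,-0.148],"turn":[0,0,0]}]'; python3 -c "
from h import *
delta((.52,-.03,.16),8.6)"
```

```text
t: 4.0
tcp_pos: [0.4698, 0.2254, 0.014]
eef_rot: [-180.0, -0.2, 8.7]
contact_force: [-0.7, -1.0, 6.3]
grip_width: 0.0084
grasp_force: 31.9
t: 4.5
tcp_pos: [0.4702, 0.2261, 0.1649]
eef_rot: [-179.9, -0.5, 8.7]
contact_force: [-0.1, 0.7, -0.5]
grip_width: 0.0088
grasp_force: 31.1
offset [0.0104, 0.2607, 0.0044] turn [-0.001, -0.0043, 0.0009]
```

```bash
python3 -m crank '[{"fingers":-1,"offset":[0.01,0.26,0.005],"turn":[0,0,0]},{"fingers":-1,"offset":[0.01,0.26,0.005],"turn":[0,0,0]},{"fingers":-1,"offset":[0.01,0.26,0.005],"turn":[0,0,0]},{"fingers":-1,"offset":[0.01,0.26,0.005],"turn":[0,0,0]},{"fingers":-1,"offset":[0.01,0.26,0.005],"turn":[0,0,0]},{"fingers":-1,"offset":[0.01,0.26,0.005],"turn":[0,0,0]},{"fingers":-1,"offset":[0.01,0.26,0.005],"turn":[0,0,0]},{"fingers":-1,"offset":[0.01,0.26,0.005],"turn":[0,0,0]},{"fingers":-1,"offset":[0.01,0.26,0.005],"turn":[0,0,0]},{"fingers":-1,"offset":[0.01,0.26,0.005],"turn":[0,0,0]}]'; python3 - <<'E'
from h import *
I,K,P=cam('wrist','pics/s1.png'); np.savez('slot.npz',I=I,K=K,P=P)
print(bot.sense()['tcp_pos'],proj(K,P,(.5634,-.032,.05)),proj(K,P,tool()[:3,3]))
E
```

```text
t: 5.33
tcp_pos: [0.517, -0.0292, 0.1534]
eef_rot: [-179.9, 0.1, 8.7]
contact_force: [-0.2, -0.1, 0.1]
grip_width: 0.0088
grasp_force: 31.1
[ 0.51711465 -0.02886464  0.15375312] [331.21778874 137.23156456] [316.6180648  260.51295661]
```

View pics/s1.png

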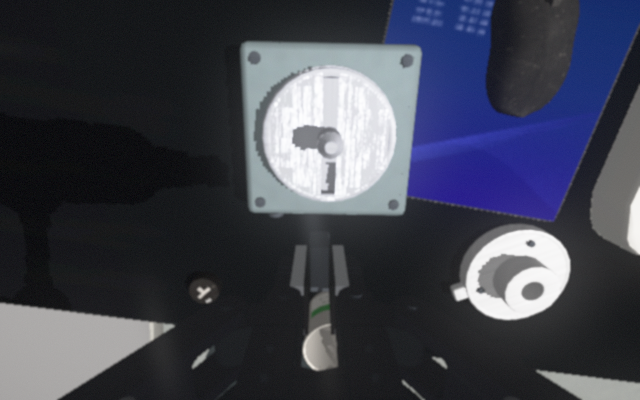

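View shows: shoulder centre about (329,135), bolt holes (254,58),(407,61),(393,205),(260,202), slot around (329,178), key held between fingers at (319,262), hub (520,272) with lug (460,292).

```bash
python3 - <<'E'
from h import *
d=np.load('slot.npz'); I,K,P=d['I'],d['K'],d['P']; g=cv2.cvtColor(I,cv2.COLOR_RGB2GRAY).astype(np.float32)
H=[]
for u,v in ((254,58),(407,61),(393,205),(260,202)):
    w=g[v-9:v+10,u-9:u+10]; w=np.clip(np.median(w)-10-w,0,None); yy,xx=np.mgrid[-9:10,-9:10]; k=(xx**2+yy**2<81); w=w*k
    H.append(ray(K,P,u+(w*xx).sum()/w.sum(),v+(w*yy).sum()/w.sum(),.033)[:2]*1000)
H=np.array(H); print('holes',H.round(1).tolist(),'centre',H.mean(0))
for a,b in ((3,0),(2,1)): e=H[b]-H[a]; print('len',np.linalg.norm(e),'yaw',np.degrees(np.arctan2(e[1],e[0])))
for a,b in ((0,1),(3,2)): e=H[b]-H[a]; print('len',np.linalg.norm(e),'yaw',np.degrees(np.arctan2(e[1],e[0]))+90)
# shoulder: radial edge search
c=np.array([.5634,-.032])
for it in range(3):
    pts=[]
    for a in np.radians(np.arange(0,360,4)):
        rr=np.arange(.044,.056,.0002)
        uv=np.array([proj(K,P,(*(c+r*np.array([np.cos(a),np.sin(a)])),.05)) for r in rr],np.float32)
        s=cv2.remap(g,uv[:,:1],uv[:,1:],1).ravel(); s=np.convolve(s,np.ones(7)/7,'valid'); i=np.argmin(np.diff(s)); 
        if np.diff(s)[i]<-2: pts.append(c+rr[i+3]*np.array([np.cos(a),np.sin(a)]))
    W=np.array(pts); q=np.linalg.lstsq(np.c_[2*W,np.ones(len(W))],(W**2).sum(1),rcond=None)[0]; c=q[:2]; print(c,np.sqrt(q[2]+c@c),len(W))
# rectified top view 5px/mm of shoulder
R_=np.zeros((300,300),np.float32)
yaw=np.radians(8.6);ex=np.array([np.cos(yaw),np.sin(yaw)]);ey=np.array([-ex[1],ex[0]])
m=np.array([[proj(K,P,(*(c+ex*(-.06+i*.0002)+ey*(.03-j*.0002)),.05)) for i in range(300)] for j in range(300)],np.float32)
t=cv2.remap(I,m[...,0],m[...,1],2)
k=m.copy()
cv2.imwrite('pics/t1.png',cv2.resize(t,(600,600))[:,:,::-1])
E
```

```text
holes [[610.3, 33.4], [625.3, -78.5], [513.1, -93.8], [498.4, 18.2]] centre [561.77133304 -30.17209167]
len 112.91218280790878 yaw 7.731689365165557
len 113.23638124926788 yaw 7.732661872327723
len 112.95041187770502 yaw 7.675620138586709
len 112.95311640003143 yaw 7.511170401247298
[ 0.56282287 -0.03069978] 0.04950153025308357 90
[ 0.56278513 -0.03075658] 0.04944891959732826 90
[ 0.56275671 -0.03074759] 0.049446598802995546 90
```

View pics/t1.png

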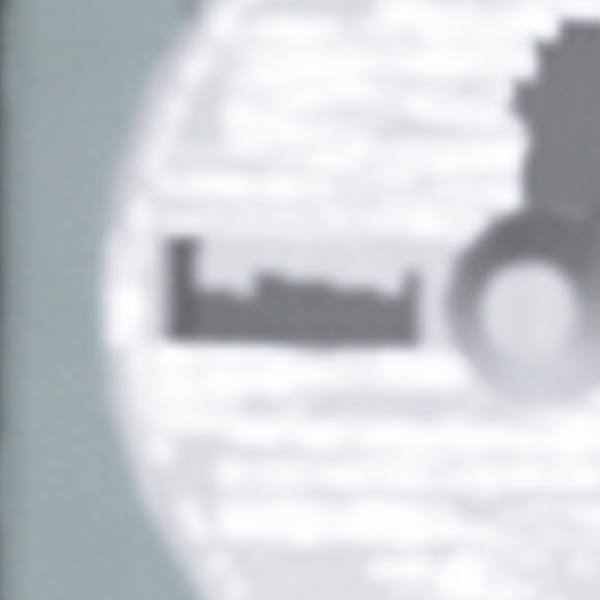

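Rectified view: slot spans x 165–418 and y 238–343 px (10 px/mm), which agrees with the bolt-hole estimate, giving the slot at about (0.5321,-0.0343), yaw 7.7°. Next I check numerically where the key sits in the fingers.

```bash
python3 -m crank '[{"fingers":-1,"offset":[0,0,0],"turn":[0,0,0]},{"fingers":-1,"offset":[0,0,0],"turn":[0,0,0]},{"fingers":-1,"offset":[0,0,0],"turn":[0,0,0]}]'; python3 - <<'E'
from h import *
for _ in range(3):
    I,K,P=cam('wrist'); print(bot.sense()['tcp_pos'].round(4) if hasattr(bot.sense()['tcp_pos'],'round') else bot.sense()['tcp_pos'])
T=tool(); g=cv2.cvtColor(I,cv2.COLOR_RGB2GRAY)
for X in ((.012,.005,.010),(.012,-.005,.010),(-.012,.005,.010),(-.012,-.005,.010),(.012,0,-.01),(-.012,0,-.01)): print(X,proj(K,P,(T@[*X,1])[:3]).round(1))
print('col',[(v,int(g[v,314:324].mean())) for v in range(222,300,2)])
for v in (236,242,248,254): print(v,g[v,294:346].tolist())
E
```

```text
t: 5.63
tcp_pos: [0.5174, -0.0294, 0.1545]
eef_rot: [-180.0, -0.0, 8.8]
contact_force: [0.0, -0.1, -0.3]
grip_width: 0.0087
grasp_force: 31.1
[ 0.5174 -0.0296  0.1545]
[ 0.5175 -0.0298  0.1545]
[ 0.5175 -0.0299  0.1545]
(0.012, 0.005, 0.01) [327.4 229.6]
(0.012, -0.005, 0.01) [307.7 229.6]
(-0.012, 0.005, 0.01) [327.  271.3]
(-0.012, -0.005, 0.01) [308.1 271.3]
(0.012, 0, -0.01) [317.3 247.7]
(-0.012, 0, -0.01) [317.4 293.7]
col [(222, 64), (224, 62), (226, 61), (228, 60), (230, 60), (232, 65), (234, 65), (236, 64), (238, 63), (240, 62), (242, 61), (244, 60), (246, 59), (248, 62), (250, 62), (252, 61), (254, 60), (256, 60), (258, 59), (260, 58), (262, 57), (264, 57), (266, 56), (268, 56), (270, 55), (272, 55), (274, 55), (276, 54), (278, 54), (280, 53), (282, 53), (284, 53), (286, 53), (288, 71), (290, 84), (292, 67), (294, 83), (296, 102), (298, 107)]
236 [38, 40, 40, 43, 43, 44, 46, 46, 48, 50, 51, 52, 54, 54, 57, 60, 62, 67, 67, 66, 66, 67, 67, 65, 65, 64, 63, 64, 61, 61, 59, 60, 56, 57, 58, 52, 48, 44, 46, 44, 42, 41, 43, 44, 43, 42, 43, 41, 41, 40, 44, 42]
242 [39, 39, 39, 37, 40, 39, 41, 41, 42, 44, 45, 50, 47, 50, 53, 58, 61, 62, 64, 63, 64, 64, 64, 63, 62, 62, 59, 60, 59, 58, 56, 55, 57, 55, 53, 51, 43, 41, 43, 41, 41, 39, 38, 41, 39, 38, 39, 41, 40, 38, 39, 39]
248 [48, 68, 86, 91, 93, 94, 91, 91, 92, 94, 93, 88, 73, 57, 50, 50, 57, 58, 62, 64, 63, 63, 64, 64, 64, 62, 60, 62, 62, 60, 61, 59, 59, 58, 53, 44, 40, 50, 70, 85, 93, 93, 93, 93, 93, 91, 92, 91, 88, 73, 51, 39]
254 [66, 82, 89, 91, 91, 90, 90, 91, 91, 93, 87, 75, 60, 48, 42, 48, 55, 58, 60, 60, 61, 61, 61, 61, 61, 59, 62, 61, 59, 60, 57, 57, 58, 56, 50, 45, 41, 43, 58, 75, 88, 92, 90, 93, 92, 91, 91, 90, 90, 86, 70, 46]
```

```bash
python3 -c "
from h import *
delta((.5321,-.0343,.070),7.7)"
```

```text
offset [0.0138, 0.0065, 0.0845] turn [0.0, -0.0001, 0.0086]
```

```bash
python3 -m crank '[{"fingers":-1,"offset":[0.014,0.0065,0.02],"turn":[0,0,0.0086]},{"fingers":-1,"offset":[0.014,0.0065,0.05],"turn":[0,0,0.0086]},{"fingers":-1,"offset":[0.014,0.0065,0.075],"turn":[0,0,0.0086]},{"fingers":-1,"offset":[0.014,0.0065,0.0845],"turn":[0,0,0.0086]},{"fingers":-1,"offset":[0.014,0.0065,0.0845],"turn":[0,0,0.0086]},{"fingers":-1,"offset":[0.014,0.0065,0.0845],"turn":[0,0,0.0086]},{"fingers":-1,"offset":[0.014,0.0065,0.0845],"turn":[0,0,0.0086]}]'; cat > m2.py <<'E'
from h import *
I,K,P=cam('wrist'); T=tool(); g=cv2.cvtColor(I,cv2.COLOR_RGB2GRAY).astype(np.float32); hsv=cv2.cvtColor(I,cv2.COLOR_RGB2HSV)
np.savez('s2.npz',I=I,K=K,P=P,T=T); print(T[:3,3].round(4),bot.sense()['eef_rot'])
C=np.array([.5618,-.0303]);y=np.radians(7.66);ex=np.array([np.cos(y),np.sin(y)]);ey=np.array([-ex[1],ex[0]])
for sx,sy in ((1,1),(1,-1),(-1,1),(-1,-1)):
    u,v=proj(K,P,(*(C+.0565*(sx*ex+sy*ey)),.033)); iu,iv=int(round(u)),int(round(v))
    if not(16<iu<624 and 16<iv<384): print('out',u,v);continue
    r=13; w=g[iv-r:iv+r+1,iu-r:iu+r+1]; w=np.clip(np.median(w)-15-w,0,None); yy,xx=np.mgrid[-r:r+1,-r:r+1]; w=w*(xx**2+yy**2<=r*r)
    du,dv=(w*xx).sum()/w.sum(),(w*yy).sum()/w.sum(); print((sx,sy),'pred',u.round(1),v.round(1),'found',(iu+du).round(1),(iv+dv).round(1), (ray(K,P,iu+du,iv+dv,.033)[:2]-C-.0565*(sx*ex+sy*ey)).round(4))
for X in ((.012,.005,.010),(.012,-.005,.010),(.012,0,-.01)): print(X,proj(K,P,(T@[*X,1])[:3]).round(1))
print('col',[(v,int(g[v,316:322].mean())) for v in range(215,256)])
for v in (234,238,242): print(v,g[v,296:346].astype(int).tolist())
E
python3 m2.py
```

```text
t: 6.37
tcp_pos: [0.5333, -0.0347, 0.0721]
eef_rot: [180.0, -0.2, 7.7]
contact_force: [0.6, 0.1, 1.6]
grip_width: 0.0086
grasp_force: 31.1
[ 0.5335 -0.0348  0.0723] [179.94355714  -0.2080347    7.66046949]
(1, 1) pred 207.7 77.8 found 207.1 78.1 [-0.0002  0.0003]
(1, -1) pred 424.3 77.8 found 423.7 78.0 [-0.0002  0.0003]
(-1, 1) pred 226.5 269.3 found 226.1 269.9 [-0.0005  0.0002]
(-1, -1) pred 406.6 269.2 found 406.6 270.3 [-0.0008 -0.0001]
(0.012, 0.005, 0.01) [327.3 229.6]
(0.012, -0.005, 0.01) [307.5 229.6]
(0.012, 0, -0.01) [317.1 247.7]
col [(215, 215), (216, 215), (217, 212), (218, 210), (219, 209), (220, 208), (221, 210), (222, 210), (223, 210), (224, 210), (225, 203), (226, 186), (227, 169), (228, 161), (229, 157), (230, 143), (231, 116), (232, 91), (233, 82), (234, 81), (235, 81), (236, 81), (237, 81), (238, 81), (239, 80), (240, 80), (241, 81), (242, 80), (243, 80), (244, 79), (245, 79), (246, 79), (247, 80), (248, 81), (249, 81), (250, 81), (251, 80), (252, 81), (253, 79), (254, 79), (255, 79)]
234 [113, 114, 116, 116, 116, 115, 115, 116, 117, 118, 130, 167, 192, 173, 126, 91, 83, 84, 85, 84, 84, 83, 82, 80, 79, 81, 77, 76, 73, 74, 72, 81, 120, 184, 231, 242, 241, 239, 234, 226, 221, 221, 221, 219, 219, 222, 227, 228, 226, 220]
238 [112, 114, 112, 114, 116, 116, 116, 116, 117, 117, 134, 172, 192, 169, 119, 84, 82, 81, 83, 84, 83, 83, 83, 81, 79, 79, 77, 74, 75, 72, 71, 74, 108, 174, 230, 243, 239, 233, 229, 225, 221, 219, 219, 219, 223, 226, 235, 238, 233, 224]
242 [113, 115, 113, 113, 114, 114, 115, 116, 116, 118, 135, 166, 176, 148, 102, 81, 81, 82, 80, 81, 82, 81, 82, 80, 79, 76, 77, 75, 74, 72, 71, 69, 94, 155, 219, 237, 233, 228, 226, 224, 225, 225, 220, 222, 229, 235, 237, 233, 227, 220]
```

```bash
python3 -m crank '[{"fingers":-1,"offset":[-0.0014,-0.0018,0],"turn":[0,0,0]},{"fingers":-1,"offset":[-0.0014,-0.0018,0],"turn":[0,0,0]},{"fingers":-1,"offset":[-0.0014,-0.0018,0.004],"turn":[0,0,0]},{"fingers":-1,"offset":[-0.0014,-0.0018,0.007],"turn":[0,0,0]},{"fingers":-1,"offset":[-0.0014,-0.0018,0.007],"turn":[0,0,0]},{"fingers":-1,"offset":[-0.0014,-0.0018,0.007],"turn":[0,0,0]}]';  python3 m2.py | head -7; python3 -m crank '[{"fingers":-1,"offset":[0,0,0.002],"turn":[0,0,0]},{"fingers":-1,"offset":[0,0,0.004],"turn":[0,0,0]},{"fingers":-1,"offset":[0,0,0.005],"turn":[0,0,0]},{"fingers":-1,"offset":[0,0,0.005],"turn":[0,0,0]}]'
```

```text
t: 6.92
tcp_pos: [0.5311, -0.0331, 0.0637]
eef_rot: [180.0, -0.1, 7.7]
contact_force: [0.2, -0.6, 4.5]
grip_width: 0.009
grasp_force: 31.7
[ 0.5311 -0.0331  0.0637] [ 1.79980243e+02 -9.09939278e-02  7.65683044e+00]
(1, 1) pred 205.8 73.0 found 205.2 73.3 [-0.0002  0.0003]
(1, -1) pred 433.9 73.0 found 433.3 73.1 [-0.0001  0.0003]
(-1, 1) pred 225.8 273.5 found 225.4 274.1 [-0.0004  0.0002]
(-1, -1) pred 413.6 273.4 found 413.6 274.5 [-0.0008 -0.0001]
(0.012, 0.005, 0.01) [327.2 229.6]
(0.012, -0.005, 0.01) [307.4 229.6]
t: 7.3
tcp_pos: [0.5328, -0.0331, 0.0619]
eef_rot: [179.9, -0.4, 7.7]
contact_force: [-1.3, 1.7, 16.2]
grip_width: 0.0087
grasp_force: 33.7
```

```bash
python3 -m crank '[{"fingers":-1,"offset":[0,0,-0.002],"turn":[0,0,0]},{"fingers":-1,"offset":[0.0008,0,-0.0015],"turn":[0,0,0]},{"fingers":-1,"offset":[0.0008,0,-0.0015],"turn":[0,0,0]}]'; python3 -m crank '[{"fingers":-1,"offset":[-0.0006,0,0],"turn":[0,0,0]},{"fingers":-1,"offset":[-0.0012,0,0],"turn":[0,0,0]},{"fingers":-1,"offset":[-0.0018,0,0],"turn":[0,0,0]},{"fingers":-1,"offset":[-0.0018,0,0],"turn":[0,0,0]}]'; python3 m2.py
```

```text
t: 7.55
tcp_pos: [0.5328, -0.0331, 0.0622]
eef_rot: [179.9, -0.2, 7.7]
contact_force: [-0.7, -0.2, 12.8]
grip_width: 0.0086
grasp_force: 33.2
t: 7.88
tcp_pos: [0.5323, -0.0331, 0.0625]
eef_rot: [179.9, -0.4, 7.7]
contact_force: [3.8, 0.9, 10.9]
grip_width: 0.0087
grasp_force: 33.0
[ 0.5323 -0.0331  0.0625] [179.93254472  -0.43715843   7.66607325]
(1, 1) pred 205.0 75.7 found 204.4 76.0 [-0.0002  0.0003]
(1, -1) pred 433.5 75.7 found 432.8 76.0 [-0.0002  0.0004]
(-1, 1) pred 224.9 276.7 found 224.6 277.5 [-0.0006  0.0002]
(-1, -1) pred 413.6 276.5 found 413.6 277.8 [-0.0009 -0.0002]
(0.012, 0.005, 0.01) [327.  229.7]
(0.012, -0.005, 0.01) [307.3 229.7]
(0.012, 0, -0.01) [316.9 247.7]
col [(215, 172), (216, 189), (217, 200), (218, 204), (219, 205), (220, 207), (221, 207), (222, 207), (223, 206), (224, 204), (225, 202), (226, 200), (227, 201), (228, 201), (229, 202), (230, 203), (231, 204), (232, 200), (233, 187), (234, 165), (235, 148), (236, 139), (237, 119), (238, 93), (239, 81), (240, 80), (241, 80), (242, 80), (243, 78), (244, 79), (245, 78), (246, 79), (247, 79), (248, 80), (249, 81), (250, 81), (251, 80), (252, 80), (253, 80), (254, 79), (255, 79)]
234 [110, 111, 112, 112, 112, 112, 113, 113, 115, 118, 120, 123, 119, 116, 119, 124, 130, 133, 134, 141, 148, 159, 165, 170, 175, 174, 172, 169, 168, 168, 167, 167, 167, 167, 171, 188, 217, 232, 239, 243, 243, 239, 233, 221, 211, 210, 215, 226, 230, 230]
238 [109, 110, 109, 111, 111, 112, 111, 114, 113, 115, 115, 116, 108, 97, 83, 81, 85, 86, 90, 94, 94, 93, 95, 95, 92, 93, 95, 91, 88, 83, 76, 76, 86, 108, 153, 212, 235, 235, 234, 237, 236, 234, 228, 218, 210, 208, 209, 213, 218, 226]
242 [111, 109, 110, 109, 111, 109, 111, 112, 112, 112, 113, 112, 105, 90, 80, 80, 79, 82, 81, 81, 82, 83, 82, 81, 79, 77, 77, 73, 72, 70, 71, 69, 76, 102, 152, 211, 235, 234, 229, 233, 236, 234, 227, 216, 211, 209, 211, 219, 226, 233]
```

```bash
python3 - <<'E'
from h import *
I,K,P=cam('wrist'); A=cam('scene')[0]
a=cv2.resize(I[130:300,240:400],None,fx=3.5,fy=3.5,interpolation=2)
u,v=proj(*cam('scene')[1:],(.5618,-.0303,.05)).astype(int)
b=cv2.resize(A[v-40:v+45,u-20-15:u+20+15],(236,286),interpolation=2)
b=np.vstack([b,np.zeros((a.shape[0]-286,236,3),np.uint8)])
cv2.imwrite('pics/c1.png',np.hstack([a,b])[:,:,::-1]); print(a.shape)
E
```

```text
(595, 560, 3)
```

View pics/c1.png

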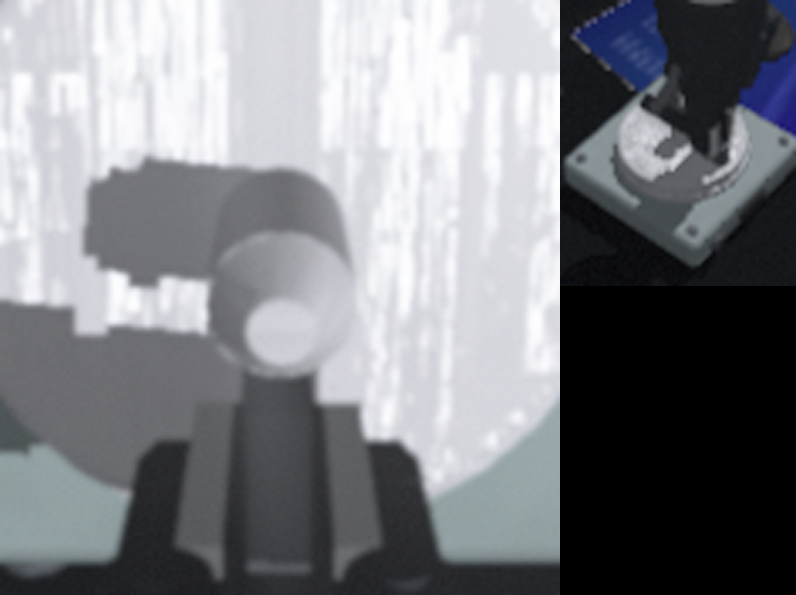

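The picture shows the spindle tip (282,332) hiding the key's front end; key and spindle line up laterally, so the key is short of the slot in x, toward the rim. Sweeping +x lightly.

```bash
python3 -m crank '[{"fingers":-1,"offset":[0.001,0,-0.0022],"turn":[0,0,0]},{"fingers":-1,"offset":[0.0018,0,-0.0022],"turn":[0,0,0]},{"fingers":-1,"offset":[0.0022,0,-0.0015],"turn":[0,0,0]},{"fingers":-1,"offset":[0.0026,0,-0.0013],"turn":[0,0,0]}]';python3 -m crank '[{"fingers":-1,"offset":[0.0005,0,0],"turn":[0,0,0]},{"fingers":-1,"offset":[0.001,0,0],"turn":[0,0,0]},{"fingers":-1,"offset":[0.001,0,0.0005],"turn":[0,0,0]}]';python3 -m crank '[{"fingers":-1,"offset":[0.0005,0,0],"turn":[0,0,0]},{"fingers":-1,"offset":[0.001,0,0],"turn":[0,0,0]},{"fingers":-1,"offset":[0.001,0,0.0005],"turn":[0,0,0]}]'
```

```text
t: 8.42
tcp_pos: [0.5324, -0.033, 0.0622]
eef_rot: [180.0, -0.0, 7.7]
contact_force: [-4.2, 0.3, 12.4]
grip_width: 0.0089
grasp_force: 33.2
t: 8.67
tcp_pos: [0.533, -0.033, 0.0619]
eef_rot: [180.0, 0.0, 7.6]
contact_force: [-4.7, 0.5, 15.0]
grip_width: 0.0087
grasp_force: 33.5
t: 8.92
tcp_pos: [0.5339, -0.0328, 0.0613]
eef_rot: [180.0, 0.0, 7.6]
contact_force: [-6.1, 0.3, 15.1]
grip_width: 0.0089
grasp_force: 33.6
```

```bash
python3 -m crank '[{"fingers":-1,"offset":[0.0005,0,-0.001],"turn":[0,0,0]},{"fingers":-1,"offset":[0.001,0.0004,-0.001],"turn":[0,0,0]},{"fingers":-1,"offset":[0.001,-0.0004,-0.0005],"turn":[0,0,0]}]';python3 -m crank '[{"fingers":-1,"offset":[0.0005,0.0004,0],"turn":[0,0,0]},{"fingers":-1,"offset":[0.001,0.0004,0],"turn":[0,0,0]},{"fingers":-1,"offset":[0.001,0.001,0],"turn":[0,0,0]}]';python3 -m crank '[{"fingers":-1,"offset":[0.0005,-0.0005,0],"turn":[0,0,0]},{"fingers":-1,"offset":[0.001,-0.0005,0],"turn":[0,0,0]},{"fingers":-1,"offset":[0.001,-0.0005,0],"turn":[0,0,0]}]'
```

```text
t: 9.17
tcp_pos: [0.5347, -0.0326, 0.0612]
eef_rot: [180.0, 0.1, 7.6]
contact_force: [-3.8, -2.9, 10.0]
grip_width: 0.009
grasp_force: 33.1
t: 9.42
tcp_pos: [0.5358, -0.0329, 0.0594]
eef_rot: [-180.0, 0.1, 7.7]
contact_force: [0.2, -0.6, -1.1]
grip_width: 0.0092
grasp_force: 31.8
t: 9.67
tcp_pos: [0.5366, -0.0323, 0.0592]
eef_rot: [-180.0, 0.1, 7.7]
contact_force: [-1.6, -0.8, -1.1]
grip_width: 0.0086
grasp_force: 31.8
```

It dropped in (force vanished, z fell). Lowering.

```bash
python3 -m crank '[{"fingers":-1,"offset":[0,0.0004,0.0015],"turn":[0,0,0]},{"fingers":-1,"offset":[0,0.0004,0.003],"turn":[0,0,0]},{"fingers":-1,"offset":[0,0.0004,0.004],"turn":[0,0,0]},{"fingers":-1,"offset":[0,0.0004,0.004],"turn":[0,0,0]}]'
```

```text
t: 10.0
tcp_pos: [0.5366, -0.0328, 0.056]
eef_rot: [-180.0, 0.1, 7.6]
contact_force: [-5.7, 0.2, 3.1]
grip_width: 0.0088
grasp_force: 32.2
```

```bash
python3 -m crank '[{"fingers":-1,"offset":[-0.001,0,0.0005],"turn":[0,0,0]},{"fingers":-1,"offset":[-0.001,0,0.002],"turn":[0,0,0]},{"fingers":-1,"offset":[-0.001,0,0.003],"turn":[0,0,0]},{"fingers":-1,"offset":[-0.001,0,0.004],"turn":[0,0,0]},{"fingers":-1,"offset":[-0.001,0,0.004],"turn":[0,0,0]}]'
```

```text
t: 10.42
tcp_pos: [0.5364, -0.0329, 0.054]
eef_rot: [180.0, -0.1, 7.7]
contact_force: [-7.6, 0.2, 10.5]
grip_width: 0.0089
grasp_force: 33.1
```

```bash
python3 -m crank '[{"fingers":-1,"offset":[-0.001,0,-0.001],"turn":[0,0,0]},{"fingers":-1,"offset":[-0.002,0,-0.001],"turn":[0,0,0]},{"fingers":-1,"offset":[-0.002,0,0],"turn":[0,0,0]},{"fingers":-1,"offset":[-0.002,0,0.001],"turn":[0,0,0]},{"fingers":-1,"offset":[-0.002,0,0.001],"turn":[0,0,0]}]'
```

```text
t: 10.83
tcp_pos: [0.5357, -0.033, 0.0538]
eef_rot: [180.0, -0.2, 7.7]
contact_force: [-3.6, 0.8, 12.8]
grip_width: 0.0087
grasp_force: 33.3
```

```bash
python3 -m crank '[{"fingers":-1,"offset":[-0.001,0,-0.001],"turn":[0,0,0]},{"fingers":-1,"offset":[-0.0016,0,-0.001],"turn":[0,0,0]},{"fingers":-1,"offset":[-0.0016,0.0004,0],"turn":[0,0,0]},{"fingers":-1,"offset":[-0.0016,-0.0004,0],"turn":[0,0,0]},{"fingers":-1,"offset":[-0.0016,0,0.0005],"turn":[0,0,0]},{"fingers":-1,"offset":[-0.0016,0,0.0005],"turn":[0,0,0]}]'
```

```text
t: 11.33
tcp_pos: [0.5351, -0.0332, 0.0537]
eef_rot: [179.9, -0.4, 7.7]
contact_force: [1.1, 1.3, 12.2]
grip_width: 0.0093
grasp_force: 33.3
```

```bash
python3 -m crank '[{"fingers":-1,"offset":[0,0,-0.0015],"turn":[0,0,0]},{"fingers":-1,"offset":[0,0,-0.0015],"turn":[0,0,0]},{"fingers":-0.5,"offset":[0,0,-0.0015],"turn":[0,0,0]},{"fingers":-0.5,"offset":[0,0,-0.0015],"turn":[0,0,0]},{"fingers":-0.5,"offset":[0,0,-0.0015],"turn":[0,0,0]}]';python3 -m crank '[{"fingers":-0.5,"offset":[0,0,-0.01],"turn":[0,0,0]},{"fingers":-0.5,"offset":[0,0,-0.025],"turn":[0,0,0]},{"fingers":-0.5,"offset":[0,0,-0.035],"turn":[0,0,0]},{"fingers":-0.5,"offset":[0,0,-0.045],"turn":[0,0,0]},{"fingers":-0.5,"offset":[0,0,-0.045],"turn":[0,0,0]},{"fingers":-0.5,"offset":[0,0,-0.045],"turn":[0,0,0]}]'
python3 - <<'E'
from h import *
I,K,P=cam('wrist'); T=tool(); print(T[:3,3]); g=cv2.cvtColor(I,cv2.COLOR_RGB2GRAY).astype(np.float32)
np.savez('s3.npz',I=I,K=K,P=P,T=T)
c=np.array([.5614,-.0301]);y=np.radians(7.66);ex=np.array([np.cos(y),np.sin(y)]);ey=np.array([-ex[1],ex[0]])
for z in (.05,.06):print([proj(K,P,(*(c-r*ex),z)).round(1).tolist() for r in (.018,.042)])
u=int(proj(K,P,(*(c-.03*ex),.06))[0])
print(u,[(v,int(g[v,u-2:u+3].mean())) for v in range(130,300,3)])
E
```

```text
t: 11.75
tcp_pos: [0.5318, -0.0333, 0.051]
eef_rot: [-180.0, 0.1, 7.7]
contact_force: [0.7, -1.5, 0.6]
grip_width: 0.0212
grasp_force: 0.0
t: 12.25
tcp_pos: [0.5331, -0.0334, 0.0981]
eef_rot: [180.0, -0.1, 7.7]
contact_force: [-0.2, 0.4, -0.5]
grip_width: 0.0215
grasp_force: 0.0
[ 0.53264367 -0.03331257  0.09712211]
[[318.4, 207.1], [318.4, 242.4]]
[[318.3, 212.8], [318.4, 249.6]]
318 [(130, 221), (133, 221), (136, 221), (139, 222), (142, 221), (145, 221), (148, 221), (151, 221), (154, 220), (157, 220), (160, 220), (163, 192), (166, 111), (169, 111), (172, 111), (175, 120), (178, 157), (181, 156), (184, 157), (187, 158), (190, 176), (193, 217), (196, 218), (199, 214), (202, 216), (205, 193), (208, 149), (211, 94), (214, 107), (217, 116), (220, 116), (223, 116), (226, 116), (229, 115), (232, 116), (235, 114), (238, 115), (241, 114), (244, 113), (247, 114), (250, 201), (253, 165), (256, 158), (259, 148), (262, 98), (265, 67), (268, 66), (271, 64), (274, 62), (277, 60), (280, 58), (283, 56), (286, 54), (289, 50), (292, 49), (295, 48), (298, 46)]
```

```bash
python3 -m crank '[{"fingers":-1,"offset":[-0.001,0,0],"turn":[0,0,0]},{"fingers":-1,"offset":[-0.001,0,0],"turn":[0,0,0]},{"fingers":-1,"offset":[-0.001,0,0.01],"turn":[0,0,0]},{"fingers":-1,"offset":[-0.001,0,0.02],"turn":[0,0,0]},{"fingers":-1,"offset":[-0.001,0,0.028],"turn":[0,0,0]},{"fingers":-1,"offset":[-0.001,0,0.031],"turn":[0,0,0]},{"fingers":-1,"offset":[-0.001,0,0.031],"turn":[0,0,0]},{"fingers":-1,"offset":[-0.001,0,0.031],"turn":[0,0,0]}]';python3 -m crank '[{"fingers":-1,"offset":[0,0,0.002],"turn":[0,0,0]},{"fingers":-1,"offset":[0,0,0.004],"turn":[0,0,0]},{"fingers":-1,"offset":[0,0,0.005],"turn":[0,0,0]},{"fingers":-1,"offset":[0,0,0.005],"turn":[0,0,0]},{"fingers":-1,"offset":[0,0,0.005],"turn":[0,0,0]}]'
```

```text
t: 12.97
tcp_pos: [0.5314, -0.0334, 0.0657]
eef_rot: [-180.0, 0.1, 7.7]
contact_force: [0.8, -0.7, 0.2]
grip_width: 0.0
grasp_force: 0.0
t: 13.38
tcp_pos: [0.5317, -0.0334, 0.0613]
eef_rot: [180.0, -0.0, 7.7]
contact_force: [0.6, -0.5, 0.2]
grip_width: 0.0002
grasp_force: 0.0
```

```bash
python3 -m crank '[{"fingers":-1,"offset":[0,0,0.001],"turn":[0,0,0]},{"fingers":-1,"offset":[0,0,0.002],"turn":[0,0,0]},{"fingers":-1,"offset":[0,0,0.003],"turn":[0,0,0]},{"fingers":-1,"offset":[0,0,0.004],"turn":[0,0,0]},{"fingers":-1,"offset":[0,0,0.004],"turn":[0,0,0]}]'
```

```text
t: 13.8
tcp_pos: [0.5321, -0.0336, 0.06]
eef_rot: [180.0, -0.1, 7.7]
contact_force: [-5.6, 0.6, 12.2]
grip_width: 0.0
grasp_force: 6.4
```

Key is home (contact at z = 0.060 with 12 N). Now to the hub.

```bash
python3 -m crank '[{"fingers":-1,"offset":[0,0,-0.04],"turn":[0,0,0]},{"fingers":0,"offset":[0,0,-0.08],"turn":[0,0,0]},{"fingers":1,"offset":[0,0,-0.12],"turn":[0,0,0]},{"fingers":1,"offset":[0,0,-0.12],"turn":[0,0,0]}]'; python3 -c "
from h import *
delta((.455,-.225,.18),40)"
```

```text
t: 14.13
tcp_pos: [0.5348, -0.0338, 0.1874]
eef_rot: [179.8, -0.8, 7.7]
contact_force: [0.4, 0.7, 1.5]
grip_width: 0.0358
grasp_force: 0.0
offset [-0.1046, 0.1788, 0.0066] turn [0.0037, -0.0061, -0.2695]
```

```bash
python3 -m crank '[{"fingers":1,"offset":[-0.105,0.179,0],"turn":[0,0,-0.27]},{"fingers":1,"offset":[-0.105,0.179,0],"turn":[0,0,-0.27]},{"fingers":1,"offset":[-0.105,0.179,0],"turn":[0,0,-0.27]},{"fingers":1,"offset":[-0.105,0.179,0],"turn":[0,0,-0.27]},{"fingers":1,"offset":[-0.105,0.179,0],"turn":[0,0,-0.27]},{"fingers":1,"offset":[-0.105,0.179,0],"turn":[0,0,-0.27]},{"fingers":1,"offset":[-0.105,0.179,0],"turn":[0,0,-0.27]},{"fingers":1,"offset":[-0.105,0.179,0],"turn":[0,0,-0.27]}]'; python3 - <<'E'
from h import *
I,K,P=cam('wrist','pics/hub.png'); T=tool(); print(T[:3,3],bot.sense()['eef_rot'])
np.savez('hub.npz',I=I,K=K,P=P,T=T); g=cv2.cvtColor(I,cv2.COLOR_RGB2GRAY)
print(proj(K,P,(.46,-.233,.04)))
m=(g>110).astype(np.uint8); n,l,st,ce=cv2.connectedComponentsWithStats(m)
for i in range(1,n):
    if st[i,4]>800: print(st[i].tolist(),ce[i].round(0),ray(K,P,*ce[i],.016).round(3))
E
```

```text
t: 14.8
tcp_pos: [0.4511, -0.2256, 0.177]
eef_rot: [-180.0, -0.0, 39.9]
contact_force: [0.1, -0.2, 0.4]
grip_width: 0.0854
grasp_force: 0.0
[ 0.4515366  -0.22466654  0.17705875] [-1.79984836e+02 -3.27828540e-02  3.99757769e+01]
[331.28880505 181.15005541]
[194, 0, 73, 35, 1240] [235.  11.] [ 0.515 -0.084  0.016]
[425, 0, 215, 290, 39511] [547. 157.] [ 0.603 -0.377  0.016]
[0, 81, 167, 94, 7966] [ 65. 133.] [ 0.334 -0.021  0.016]
[263, 128, 118, 102, 8096] [326. 178.] [ 0.455 -0.232  0.016]
[0, 230, 413, 170, 23586] [190. 319.] [ 0.236 -0.22   0.016]
```

View pics/hub.png

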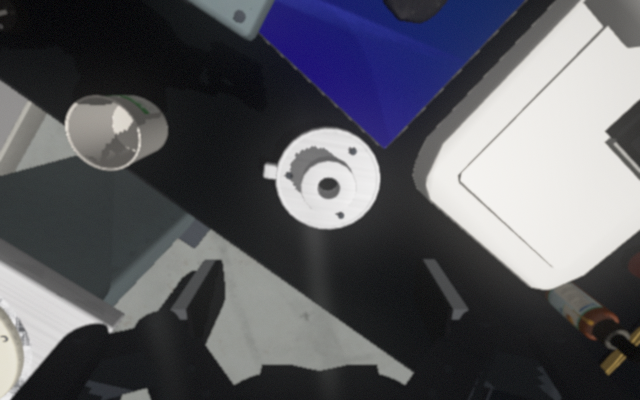

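Hub: rim centre about (328,178), boss top/bore (329,187), lug (269,171). That was the last picture; numbers from here.

```bash
python3 - <<'E'
from h import *
d=np.load('hub.npz'); I,K,P=d['I'],d['K'],d['P']; g=cv2.cvtColor(I,cv2.COLOR_RGB2GRAY)
m=(g>110).astype(np.uint8); n,l,st,ce=cv2.connectedComponentsWithStats(m)
i=l[150,310] or l[205,300]; ct=max(cv2.findContours((l==i).astype(np.uint8),0,1)[0],key=cv2.contourArea)
W=np.array([ray(K,P,*p[0],.016)[:2] for p in ct])
c=np.array([.455,-.232])
for _ in range(6):
    r=np.linalg.norm(W-c,axis=1); k=abs(r-.0495)<(.0025 if _ else .005); w=W[k]; q=np.linalg.lstsq(np.c_[2*w,np.ones(len(w))],(w**2).sum(1),rcond=None)[0]; c=q[:2]
print('rim',c,np.sqrt(q[2]+c@c),k.sum())
ys,xs=np.where(m[160:184,258:279]); L=np.array([ray(K,P,x+258,y+160,.014)[:2] for y,x in zip(ys,xs)]); rr=np.linalg.norm(L-c,axis=1); L=L[(rr>.052)&(rr<.066)]; e=L.mean(0)-c; print('lug',L.mean(0),len(L),np.degrees(np.arctan2(e[1],e[0])))
# bore on top z=.04
b=((g<110)).astype(np.uint8); n,l,st,ce=cv2.connectedComponentsWithStats(b[170:206,310:348]); print([(s[4],ray(K,P,x+310,y+170,.04)[:2].round(4)) for s,(x,y) in zip(st,ce)])
delta((*c,.06),40)
E
```

```text
rim [ 0.45357144 -0.23487776] 0.049929549186241554 279
lug [ 0.42455542 -0.18601449] 158 120.70271302634035
[(np.int32(1065), array([ 0.454, -0.235])), (np.int32(303), array([ 0.454 , -0.2347]))]
offset [-0.0051, 0.0092, 0.1171] turn [-0.0001, -0.0003, -0.0002]
```

```bash
python3 -m crank '[{"fingers":1,"offset":[-0.005,0.008,0.035],"turn":[0,0,0]},{"fingers":1,"offset":[-0.005,0.008,0.07],"turn":[0,0,0]},{"fingers":1,"offset":[-0.005,0.008,0.105],"turn":[0,0,0]},{"fingers":1,"offset":[-0.005,0.008,0.135],"turn":[0,0,0]},{"fingers":1,"offset":[-0.005,0.008,0.155],"turn":[0,0,0]},{"fingers":1,"offset":[-0.005,0.008,0.161],"turn":[0,0,0]},{"fingers":1,"offset":[-0.005,0.008,0.161],"turn":[0,0,0]}]';python3 -m crank '[{"fingers":-1,"offset":[0,0,0],"turn":[0,0,0]},{"fingers":-1,"offset":[0,0,0],"turn":[0,0,0]},{"fingers":-1,"offset":[0,0,0],"turn":[0,0,0]},{"fingers":-1,"offset":[0,0,0],"turn":[0,0,0]},{"fingers":-1,"offset":[0,0,0],"turn":[0,0,0]},{"fingers":-1,"offset":[0,0,0],"turn":[0,0,0]}]' 50
```

```text
t: 15.43
tcp_pos: [0.4522, -0.2323, 0.0142]
eef_rot: [-179.8, 0.1, 40.1]
contact_force: [-0.7, -0.4, 0.2]
grip_width: 0.0856
grasp_force: 0.0
t: 15.93
tcp_pos: [0.454, -0.2345, 0.019]
eef_rot: [179.8, -0.1, 40.0]
contact_force: [-1.7, 1.7, 6.6]
grip_width: 0.0485
grasp_force: 51.3
```

```bash
python3 -m crank '[{"fingers":-1,"offset":[0,0,-0.02],"turn":[0,0,0]},{"fingers":-1,"offset":[0,0,-0.05],"turn":[0,0,0]},{"fingers":-1,"offset":[0,0,-0.085],"turn":[0,0,0]},{"fingers":-1,"offset":[0,0,-0.12],"turn":[0,0,0]},{"fingers":-1,"offset":[0,0,-0.13],"turn":[0,0,0]},{"fingers":-1,"offset":[0,0,-0.13],"turn":[0,0,0]},{"fingers":-1,"offset":[0,0,-0.13],"turn":[0,0,0]}]';python3 -c "
from h import *
delta((.562,-.0292,.14),14)"
```

```text
t: 16.52
tcp_pos: [0.4528, -0.2342, 0.1456]
eef_rot: [180.0, -0.0, 40.1]
contact_force: [0.6, -0.1, -3.8]
grip_width: 0.0487
grasp_force: 53.4
offset [0.2155, -0.0866, 0.0056] turn [0.0001, -0.0, 0.2171]
```

```bash
python3 -m crank '[{"fingers":-1,"offset":[0.03,-0.012,0],"turn":[0,0,0.03]},{"fingers":-1,"offset":[0.065,-0.026,0],"turn":[0,0,0.08]},{"fingers":-1,"offset":[0.1,-0.04,0],"turn":[0,0,0.13]},{"fingers":-1,"offset":[0.135,-0.054,0],"turn":[0,0,0.18]},{"fingers":-1,"offset":[0.17,-0.068,0],"turn":[0,0,0.217]},{"fingers":-1,"offset":[0.2,-0.08,0],"turn":[0,0,0.217]},{"fingers":-1,"offset":[0.2155,-0.0866,0],"turn":[0,0,0.217]},{"fingers":-1,"offset":[0.2155,-0.0866,0],"turn":[0,0,0.217]},{"fingers":-1,"offset":[0.2155,-0.0866,0],"turn":[0,0,0.217]},{"fingers":-1,"offset":[0.2155,-0.0866,0],"turn":[0,0,0.217]}]'; python3 - <<'E'
from h import *
delta((.562,-.0292,.14),14)
T=tool(); C,K,P=cam('wrist'); g=cv2.cvtColor(C,cv2.COLOR_RGB2GRAY).astype(float)
y=np.radians(7.66);ex=np.array([np.cos(y),np.sin(y)]);ey=np.array([-ex[1],ex[0]]);c=np.array([.5614,-.0301])
for sx,sy in ((1,1),(1,-1),(-1,1),(-1,-1)): print(proj(K,P,(*(c+.0565*(sx*ex+sy*ey)),.033)).round(0))
# hub boss centre in tool frame: bore top seen? rim silhouette
for z in (-.021,): print('boss top',proj(K,P,(T@[0,0,z,1])[:3]).round(1),'rim front',proj(K,P,(T@[.05,0,.003,1])[:3]).round(1),'rim sides',[proj(K,P,(T@[0.02,s*.0458,.003,1])[:3]).round(1).tolist() for s in (1,-1)])
u=int(proj(K,P,(T@[.05,0,.003,1])[:3])[0]); print([(v,int(g[v,u-3:u+4].mean())) for v in range(90,215,3)])
E
```

```text
t: 17.35
tcp_pos: [0.5608, -0.0295, 0.1435]
eef_rot: [-179.9, 0.2, 14.0]
contact_force: [-0.7, -0.1, -3.9]
grip_width: 0.0487
grasp_force: 53.4
offset [0.0013, -0.0, 0.0035] turn [-0.0005, 0.0021, 0.0001]
[252. 112.]
[401. 129.]
[246. 247.]
[377. 260.]
boss top [317.  284.6] rim front [317.1 158.1] rim sides [[413.0, 220.0], [221.5, 220.0]]
[(90, 35), (93, 37), (96, 39), (99, 39), (102, 76), (105, 127), (108, 144), (111, 160), (114, 161), (117, 162), (120, 163), (123, 163), (126, 138), (129, 147), (132, 177), (135, 221), (138, 219), (141, 219), (144, 226), (147, 225), (150, 225), (153, 211), (156, 114), (159, 129), (162, 236), (165, 238), (168, 233), (171, 233), (174, 235), (177, 237), (180, 237), (183, 240), (186, 238), (189, 235), (192, 234), (195, 236), (198, 239), (201, 238), (204, 236), (207, 236), (210, 235), (213, 202)]
```

```bash
python3 -m crank '[{"fingers":-1,"offset":[0.001,0,0.01],"turn":[0,0,0]},{"fingers":-1,"offset":[0.001,0,0.02],"turn":[0,0,0]},{"fingers":-1,"offset":[0.001,0,0.03],"turn":[0,0,0]},{"fingers":-1,"offset":[0.001,0,0.038],"turn":[0,0,0]},{"fingers":-1,"offset":[0.001,0,0.042],"turn":[0,0,0]},{"fingers":-1,"offset":[0.001,0,0.042],"turn":[0,0,0]}]'
```

```text
t: 17.9
tcp_pos: [0.562, -0.029, 0.1021]
eef_rot: [-179.9, 0.2, 14.0]
contact_force: [0.2, -0.9, -3.9]
grip_width: 0.0483
grasp_force: 53.4
```

```bash
python3 -m crank '[{"fingers":-1,"offset":[0,0,0.003],"turn":[0,0,0]},{"fingers":-1,"offset":[0,0,0.006],"turn":[0,0,0]},{"fingers":-1,"offset":[0,0,0.008],"turn":[0,0,0]},{"fingers":-1,"offset":[0,0,0.01],"turn":[0,0,0]},{"fingers":-1,"offset":[0,0,0.01],"turn":[0,0,0]}]'
```

```text
t: 18.32
tcp_pos: [0.5629, -0.0289, 0.0939]
eef_rot: [-180.0, 0.0, 14.0]
contact_force: [0.5, -0.4, -3.8]
grip_width: 0.0488
grasp_force: 53.4
```

```bash
python3 -m crank '[{"fingers":-1,"offset":[0,0,0.003],"turn":[0,0,0]},{"fingers":-1,"offset":[0,0,0.006],"turn":[0,0,0]},{"fingers":-1,"offset":[0,0,0.009],"turn":[0,0,0]},{"fingers":-1,"offset":[0,0,0.011],"turn":[0,0,0]},{"fingers":-1,"offset":[0,0,0.011],"turn":[0,0,0]}]';python3 -m crank '[{"fingers":-1,"offset":[0,0,0.001],"turn":[0,0,0]},{"fingers":-1,"offset":[0,0,0.002],"turn":[0,0,0]},{"fingers":-1,"offset":[0,0,0.003],"turn":[0,0,0]},{"fingers":-1,"offset":[0,0,0.003],"turn":[0,0,0]}]'
```

```text
t: 18.73
tcp_pos: [0.5626, -0.0289, 0.0823]
eef_rot: [-180.0, 0.1, 14.0]
contact_force: [0.3, 0.5, -4.4]
grip_width: 0.0479
grasp_force: 53.4
t: 19.07
tcp_pos: [0.5629, -0.0289, 0.08]
eef_rot: [-180.0, 0.0, 14.0]
contact_force: [0.6, 0.7, -4.4]
grip_width: 0.0484
grasp_force: 53.4
```

```bash
python3 -m crank '[{"fingers":-1,"offset":[0,0,0.001],"turn":[0,0,0]},{"fingers":-1,"offset":[0,0,0.002],"turn":[0,0,0]},{"fingers":-1,"offset":[0,0,0.003],"turn":[0,0,0]},{"fingers":-1,"offset":[0,0,0.003],"turn":[0,0,0]}]'
```

```text
t: 19.4
tcp_pos: [0.5635, -0.029, 0.0784]
eef_rot: [180.0, -0.1, 14.0]
contact_force: [-0.4, 0.7, 2.5]
grip_width: 0.0483
grasp_force: 54.0
```

Riding on the key lightly (about 6.5 N net). Reducing the grip so it slips safely, and turning anticlockwise.

```bash
python3 -m crank '[{"fingers":-1,"offset":[0,0,0],"turn":[0,0,-0.01]},{"fingers":-1,"offset":[0,0,0],"turn":[0,0,-0.02]},{"fingers":-1,"offset":[0,0,0],"turn":[0,0,-0.03]},{"fingers":-1,"offset":[0,0,0],"turn":[0,0,-0.04]},{"fingers":-1,"offset":[0,0,0],"turn":[0,0,-0.05]}]' 25; python3 -m crank '[{"fingers":-1,"offset":[0,0,0],"turn":[0,0,-0.01]},{"fingers":-1,"offset":[0,0,0],"turn":[0,0,-0.02]},{"fingers":-1,"offset":[0,0,0],"turn":[0,0,-0.03]},{"fingers":-1,"offset":[0,0,0],"turn":[0,0,-0.04]},{"fingers":-1,"offset":[0,0,0],"turn":[0,0,-0.05]}]'
```

```text
t: 19.82
tcp_pos: [0.5633, -0.0287, 0.0778]
eef_rot: [-180.0, -0.1, 20.2]
contact_force: [-1.3, 1.1, 3.7]
grip_width: 0.0485
grasp_force: 54.2
t: 20.23
tcp_pos: [0.5621, -0.0291, 0.0754]
eef_rot: [-179.9, 0.2, 26.1]
contact_force: [-0.1, 0.0, -3.8]
grip_width: 0.0483
grasp_force: 53.4
```

Dropped: z 0.0754 with no contact load. Lowering.

```bash
python3 -m crank '[{"fingers":-1,"offset":[0,0,0.001],"turn":[0,0,0]},{"fingers":-1,"offset":[0,0,0.002],"turn":[0,0,0]},{"fingers":-1,"offset":[0,0,0.003],"turn":[0,0,0]},{"fingers":-1,"offset":[0,0,0.003],"turn":[0,0,0]}]'; python3 -c "
from h import *
print(bot.sense()['torque'])"
```

```text
t: 20.57
tcp_pos: [0.5625, -0.029, 0.0733]
eef_rot: [-180.0, 0.1, 26.0]
contact_force: [0.1, 0.4, -3.8]
grip_width: 0.0482
grasp_force: 53.4
[ 0.02844777 -0.02381076  0.02945646]
```

```bash
python3 -m crank '[{"fingers":-1,"offset":[0,0,0.001],"turn":[0,0,0]},{"fingers":-1,"offset":[0,0,0.002],"turn":[0,0,0]},{"fingers":-1,"offset":[0,0,0.003],"turn":[0,0,0]},{"fingers":-1,"offset":[0,0,0.003],"turn":[0,0,0]}]';  python3 -m crank '[{"fingers":-1,"offset":[0,0,0.001],"turn":[0,0,0]},{"fingers":-1,"offset":[0,0,0.002],"turn":[0,0,0]},{"fingers":-1,"offset":[0,0,0.002],"turn":[0,0,0]},{"fingers":-1,"offset":[0,0,0.002],"turn":[0,0,0]}]'
```

```text
t: 20.9
tcp_pos: [0.5629, -0.0289, 0.0709]
eef_rot: [-180.0, 0.0, 26.0]
contact_force: [-1.1, 0.1, -3.9]
grip_width: 0.0482
grasp_force: 53.4
t: 21.23
tcp_pos: [0.563, -0.0289, 0.0692]
eef_rot: [180.0, -0.0, 26.0]
contact_force: [-0.2, -0.2, -4.1]
grip_width: 0.0483
grasp_force: 53.4
```

```bash
python3 -m crank '[{"fingers":-1,"offset":[0,0,0.001],"turn":[0,0,0]},{"fingers":-1,"offset":[0,0,0.002],"turn":[0,0,0]},{"fingers":-1,"offset":[0,0,0.0025],"turn":[0,0,0]},{"fingers":-1,"offset":[0,0,0.0025],"turn":[0,0,0]}]'
```

```text
t: 21.57
tcp_pos: [0.563, -0.0289, 0.069]
eef_rot: [180.0, -0.0, 26.0]
contact_force: [-7.7, 1.6, 7.8]
grip_width: 0.048
grasp_force: 54.5
```

Contact about 9.7 mm lower than riding height: seated. Releasing and retreating.

```bash
python3 -m crank '[{"fingers":-1,"offset":[0,0,-0.0015],"turn":[0,0,0]},{"fingers":-1,"offset":[0,0,-0.0015],"turn":[0,0,0]},{"fingers":0.4,"offset":[0,0,-0.0015],"turn":[0,0,0]},{"fingers":1,"offset":[0,0,-0.0015],"turn":[0,0,0]},{"fingers":1,"offset":[0,0,-0.0015],"turn":[0,0,0]},{"fingers":1,"offset":[0,0,-0.0015],"turn":[0,0,0]},{"fingers":1,"offset":[0,0,-0.0015],"turn":[0,0,0]}]';python3 -m crank '[{"fingers":1,"offset":[0,0,-0.01],"turn":[0,0,0]},{"fingers":1,"offset":[0,0,-0.03],"turn":[0,0,0]},{"fingers":1,"offset":[0,0,-0.06],"turn":[0,0,0]},{"fingers":1,"offset":[0,0,-0.09],"turn":[0,0,0]},{"fingers":1,"offset":[0,0,-0.12],"turn":[0,0,0]},{"fingers":1,"offset":[0,0,-0.13],"turn":[0,0,0]},{"fingers":1,"offset":[0,0,-0.13],"turn":[0,0,0]},{"fingers":1,"offset":[0,0,-0.13],"turn":[0,0,0]}]'
python3 - <<'E'
from h import *
# apparent radius of the boss top / rim to check height, tilt: fit with scale
I,K,P=cam('wrist'); g=cv2.cvtColor(I,cv2.COLOR_RGB2GRAY).astype(np.float32)
np.savez('fin.npz',I=I,K=K,P=P)
def fit(z,r0,c):
    for _ in range(4):
        pts=[];rr=np.arange(r0-.005,r0+.005,.0002)
        for a in np.radians(np.arange(0,360,4)):
            d=np.array([np.cos(a),np.sin(a)]); uv=np.array([proj(K,P,(*(c+r*d),z)) for r in rr],np.float32)
            s=np.convolve(cv2.remap(g,uv[:,:1],uv[:,1:],1).ravel(),np.ones(7)/7,'valid'); D=np.diff(s); i=np.argmin(D)
            if D[i]<-3: pts.append(c+rr[i+3]*d)
        W=np.array(pts); q=np.linalg.lstsq(np.c_[2*W,np.ones(len(W))],(W**2).sum(1),rcond=None)[0]; c=q[:2]
        e=abs(np.linalg.norm(W-c,axis=1)-np.sqrt(q[2]+c@c)); 
        W=W[e<np.median(e)*2.5]; q=np.linalg.lstsq(np.c_[2*W,np.ones(len(W))],(W**2).sum(1),rcond=None)[0]; c=q[:2]
    return c.round(4),np.sqrt(q[2]+c@c).round(4),len(W)
for z in (.066,.076): print('rim',z,fit(z,.05,np.array([.5614,-.0301])))
for z in (.09,.1): print('boss',z,fit(z,.025,np.array([.5614,-.0301])))
E
```

```text
t: 22.15
tcp_pos: [0.5631, -0.029, 0.0682]
eef_rot: [180.0, -0.0, 26.0]
contact_force: [0.0, 0.1, -0.5]
grip_width: 0.0852
grasp_force: 0.0
t: 22.82
tcp_pos: [0.5632, -0.0289, 0.1983]
eef_rot: [180.0, -0.0, 26.0]
contact_force: [0.9, 0.6, 0.2]
grip_width: 0.0852
grasp_force: 0.0
rim 0.066 (array([ 0.5629, -0.0302]), np.float64(0.0497), 75)
rim 0.076 (array([ 0.5655, -0.0288]), np.float64(0.0478), 80)
boss 0.09 (array([ 0.563 , -0.0302]), np.float64(0.0245), 42)
boss 0.1 (array([ 0.5659, -0.0287]), np.float64(0.0235), 40)
```

```bash
python3 -c "
from cell import order
print(order.job_done())"
```

```text
the job is handed in; nothing more can be done
None
```

The key is home in the slot and the hub sits fully down over it, boss up, with the gripper clear; I handed the job in at about 23 s, with no verdict returned yet. Forces read at the wrist stayed under 20 N, and I saw no contact with the cup, mount or dish, though I took no final picture of them.

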